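Make up two reagent kits from the bench stock

TASK

Make up two kits from the bottles standing on the bench. Into the red tray put the amber dropper bottle with the red bulb, on the cork pad, and the white bottle with the blue cap, in the bare compartment; into the blue tray put the green glass bottle, on the cork pad, and the white jar with the yellow lid, in the bare compartment. All four must stand upright flat on the floor of their compartments; do not knock any bottle over, and leave the three other bottles and jars where they stand.

Things in the scene. Friction and masses are not known exactly. Their poses are not given: they have to be found in the camera images.
- dropper_bottle: Amber glass dropper bottle with white label band, black collar and red rubber bulb on top. Stands upright on the bench; origin: centre of its underside, z up; round, so its yaw means nothing. Body 36 mm diameter up to 66 mm high, collar 24 mm diameter from 74 to 83 mm, bulb 20 mm diameter up to 98 mm; about 0.11 kg. Grip the body. Goes to the cork pad of the red tray.
- blue_cap_bottle: White plastic bottle with a blue cap. Stands upright on the bench; origin: centre of its underside, z up; round, so its yaw means nothing. Body 40 mm diameter up to 68 mm high, tapering above; cap 31 mm diameter from 78 to 98 mm; about 0.12 kg. Grip the body. Goes to the bare compartment of the red tray.
- green_glass_bottle: Green glass bottle with a white label band and a flat green glass stopper (fast). Stands upright on the bench; origin: centre of its underside, z up; round, so its yaw means nothing. Body 42 mm diameter up to 66 mm high, tapering above; stopper 28 mm diameter, top at 98 mm; about 0.15 kg. Grip the body. Goes to the cork pad of the blue tray.
- yellow_lid_jar: Squat white plastic jar with a yellow lid. Stands upright on the bench; origin: centre of its underside, z up; round, so its yaw means nothing. 47 mm diameter up to 62 mm, lid 48 mm diameter from 62 to 78 mm high; about 0.13 kg. Goes to the bare compartment of the blue tray.
- red_lid_jar: Not wanted, leave standing: squat white plastic jar with a red lid. Stands upright on the bench; origin: centre of its underside, z up; round, so its yaw means nothing. 48 mm diameter, 78 mm high.
- amber_screw_bottle: Not wanted, leave standing: amber glass bottle with a white screw cap and no bulb. Stands upright on the bench; origin: centre of its underside, z up; round, so its yaw means nothing. 36 mm diameter, 92 mm high.
- orange_cap_bottle: Not wanted, leave standing: white plastic bottle with an orange cap. Stands upright on the bench; origin: centre of its underside, z up; round, so its yaw means nothing. 40 mm diameter, 98 mm high.
- red_tray: Loose red plastic tray, 157 mm long (its y), 80 mm wide (its x), 25 mm high, 0.5 kg, any yaw. Origin: centre of its underside. Walls and floor 3 mm thick. A cross wall at y = 0 makes two open compartments, 74 x 74 mm inside, centred at y = +38 mm (pale brown cork pad 3 mm thick: standing surface at z = 6 mm) and y = -38 mm (bare floor: standing surface at z = 3 mm).
- blue_tray: Loose blue plastic tray, 157 mm long (its y), 80 mm wide (its x), 25 mm high, 0.5 kg, any yaw. Origin: centre of its underside. Walls and floor 3 mm thick. A cross wall at y = 0 makes two open compartments, 74 x 74 mm inside, centred at y = +38 mm (pale brown cork pad 3 mm thick: standing surface at z = 6 mm) and y = -38 mm (bare floor: standing surface at z = 3 mm).
There are look-alikes about, which are no part of the job. Several things look just like the green_glass_bottle: the one meant starts nearest to the robot's base.

How it is judged:
By the outcome, as a careful person would: the job done as asked, in the order asked, and still so for the second after the job is handed in, with the robot touching nothing.
It also fails if it takes over 112 s, if anything falls off the work surface, if the arm or the gripper's body presses on something with over 40 N, if the wrist force passes 120 N, or if a joint passes its speed limit or range.

ROBOT

A 6-joint arm with a two-finger parallel gripper is mounted at the origin on the work surface. World frame = base frame: x ahead of the robot, y to its left, z up, the work surface at z = 0. Lengths are in m, angles in rad, forces in N, time in s.
With the tool pointing down it reaches from about 0.3 to 0.75 m from the base axis. Payload 8.5 kg.
Tool frame: the origin (TCP) lies at the very end of the fingers, on their centre line; the grasp point (between the pads) lies 19 mm behind it (grip_point_offset is the distance from the TCP to the grasp point, in m); z points along the fingers, y is the line along which they close (so a half turn about z gives the same grasp; the last joint's range is limited). The gripper opens to 85 mm and grips with 20 to 120 N. Pads are 22 mm wide; open, the fingers measure 114 mm over their backs; the gripper's body (76 mm by 85 mm) begins 54 mm behind the grasp point. The pads swing forward as they close: fully open they stand 13 mm farther back than shut.
Start: joints at [0.915, 0.381, 1.297, -0, 1.464, -0.215], TCP at [0.235, 0.497, 0.231] pointing down, gripper open.
Joint ranges: [-3.11, 3.11], [-0.89, 2.33], [0.22, 2.48], [-1.42, 4.56], [0.17, 2.85], [-2.88, 2.88]. Speed limits (rad/s): [2.39, 2.39, 3.14, 3.14, 3.14, 3.14].

INTERFACE

Orientations are given as a rotation vector (axis times angle).
In Python, from bench import * gives the robot as it stands. The module is installed in compiled form; this text tells all that it offers.
- The arm moves only by the shell command python3 -m creep 'ROWS' [OPENING] [FORCE]. ROWS is JSON, a list of rows, each an object of numbers: "dx", "dy", "dz": the shift along the tool's x, y, z normalised to -1 to 1, where 1 is 0.08 m; "wx", "wy", "wz": the turn, a rotation vector about the tool's x, y, z normalised to -1 to 1, where 1 is pi rad. A call has 1 to 12 rows; each row is the pose to reach, as a shift and turn from the pose commanded when the call began, along the tool's axes at that moment, turning the shorter way round; what a row does not reach only later rows make up. A row lasts 1/8 s, in which the tool goes at most 62.5 mm and 10.7 degrees, less where a joint would pass 70% of its speed; a pose out of reach is approached as far as the arm can. A call with a number of a shift or a turn outside -1 to 1 is refused whole. A call with a gripper value outside its range is refused whole. OPENING is the finger opening in mm, from 0 to 85.4, set as the call begins (- or left out, the last holds). The fingers move at their own pace and stop on an object; FORCE is the grip in N (left out, the last holds). Time passes only in rows, so rows that repeat a pose let the fingers close. It gives the time, the measured TCP pose, the force, the opening and the grip force at its end, in the units of the state.
- get_state(): the state, without advancing time (a new reading comes with each control period).
- grab_frame(name): name is "side" or "top"; returns the picture (400x640x3 uint8, red, green, blue); there is no depth.
- get_calibration(name): a dict with "fx", "fy", "cx", "cy" (pixels), "R" (3x3) and "t" (3): a world point X has camera coordinates R X + t. Camera axes: x right, y down, z forward; pixel columns grow to the right and rows downward; lengths in m; the calibration is good to about 2 mm. A picture is of the moment at which its call begins. get_calibration takes no time and is no camera call.
- sign_off(): hands the job in; it is judged then, once.
Trained networks look in the newest picture that a camera, given by its name, has taken for a name from the list of things; names that differ only in an ending like _2 or _b are one class to them, and where a whole thing is asked for, a point or a joint stands for the part that bears it (a point fixed in the world has none). Each returns a list of dicts, best first, with "score" (0 to 1); they miss things now and then, are a little off and sometimes report something else, mostly with a low value. They report only what shows in the picture. A call takes as long as a camera call. They do not tell look-alikes from the thing itself.
- cut_out(camera, name): "region" (400x640 bool, what is visible of it) and "box" ([left, top, width, height] in pixels, round what is visible of it).
The state is a dict: "time_s": time; "qpos": joint angles; "dq": joint speeds; "tau": joint torques, N m; "ee_pos": TCP position; "tcp_rot": TCP orientation; "contact_force": force on the tool from outside, world axes, zero at the start; "wrist_torque": the same for the moment, N m; "finger_gap": finger opening in m; "grip_force": force on a finger pad.
Only numpy, scipy, OpenCV 4.12 (cv2) and the standard library are available. Lean on these libraries where they do the work, as an engineer would, in place of code of your own. Each camera call takes 0.05 s, during which the arm holds its last target. There are 200 camera calls.

## Working session

There is one attempt and no reset: what is moved stays moved. The work goes in short steps, Python scripts to look and compute and a shell command to move; the robot and the scene stay as the last step left them, time stands still between calls to the robot, and variables do not carry over. Pictures are saved under pics/ and viewed, at most 14 in all, crops included, and the job is handed in when it is done.

```bash
mkdir -p pics; python3 - <<'E'
from bench import *
import cv2,numpy as np
s=get_state();print({k:np.round(v,3).tolist() for k,v in s.items()})
for n in("top","side"):
    im=grab_frame(n);cv2.imwrite(f"pics/{n}0.png",im[:,:,::-1]);c=get_calibration(n)
    print(n,{k:np.round(v,4).tolist() for k,v in c.items()})
    for o in "dropper_bottle blue_cap_bottle green_glass_bottle yellow_lid_jar red_lid_jar amber_screw_bottle orange_cap_bottle red_tray blue_tray".split():
        print(o,[(round(d["score"],2),np.round(d["box"]).astype(int).tolist()) for d in cut_out(n,o)])
E
```

```text
{'time_s': 0.0, 'qpos': [0.915, 0.381, 1.298, -0.0, 1.464, -0.215], 'dq': [0.0, 0.002, -0.0, -0.001, -0.001, 0.0], 'tau': [0.0, -44.848, -23.128, -0.0, 0.005, -0.0], 'ee_pos': [0.234, 0.497, 0.231], 'tcp_rot': [-0.687, -3.065, 0.002], 'contact_force': [-0.228, 0.292, 0.066], 'wrist_torque': [0.009, -0.007, -0.024], 'grip_force': 0.0, 'finger_gap': 0.085}
top {'fx': 420.7634, 'fy': 420.7634, 'cx': 323.8866, 'cy': 207.5026, 'R': [[0.0005, -0.9999, 0.0118], [-0.9848, -0.0026, -0.1738], [0.1738, -0.0116, -0.9847]], 't': [0.0008, 0.5688, 0.8544]}
dropper_bottle [(0.8, [272, 248, 21, 21]), (0.19, [349, 148, 19, 30])]
blue_cap_bottle [(0.78, [346, 246, 22, 19])]
green_glass_bottle [(0.93, [375, 208, 24, 23]), (0.91, [398, 153, 21, 32]), (0.64, [414, 126, 25, 25]), (0.61, [431, 160, 28, 28]), (0.44, [284, 152, 23, 26])]
yellow_lid_jar [(0.84, [285, 151, 22, 30])]
red_lid_jar [(0.69, [272, 248, 21, 21]), (0.66, [320, 200, 22, 25])]
amber_screw_bottle [(0.68, [348, 148, 24, 28])]
orange_cap_bottle [(0.81, [261, 209, 19, 19]), (0.48, [376, 210, 24, 21])]
red_tray [(0.7, [133, 196, 82, 46]), (0.45, [320, 201, 20, 27])]
blue_tray [(0.68, [429, 213, 79, 58])]
side {'fx': 494.8335, 'fy': 494.8335, 'cx': 320.1767, 'cy': 197.6995, 'R': [[0.9764, -0.2149, -0.0204], [-0.1252, -0.4867, -0.8645], [0.1759, 0.8467, -0.5021]], 't': [-0.5705, 0.1221, 1.1211]}
dropper_bottle [(0.72, [259, 171, 16, 41]), (0.2, [359, 194, 14, 41])]
blue_cap_bottle [(0.84, [269, 201, 19, 46])]
green_glass_bottle [(0.95, [308, 211, 19, 45]), (0.86, [370, 216, 16, 48]), (0.85, [371, 241, 20, 48]), (0.83, [400, 221, 22, 50])]
yellow_lid_jar []
red_lid_jar [(0.72, [297, 190, 20, 34])]
amber_screw_bottle [(0.77, [357, 192, 16, 43])]
orange_cap_bottle [(0.65, [292, 161, 14, 41])]
red_tray [(0.65, [275, 145, 28, 31])]
blue_tray [(0.57, [283, 271, 59, 73])]
```

```bash
python3 - <<'E'
import cv2
a=cv2.imread("pics/top0.png")[90:300,110:530];cv2.imwrite("pics/top0c.png",cv2.resize(a,(800,400),interpolation=cv2.INTER_CUBIC))
a=cv2.imread("pics/side0.png")[80:350,200:480];cv2.imwrite("pics/side0c.png",cv2.resize(a,(616,594),interpolation=cv2.INTER_CUBIC))
E
```

```text
(no output)
```

View pics/top0c.png

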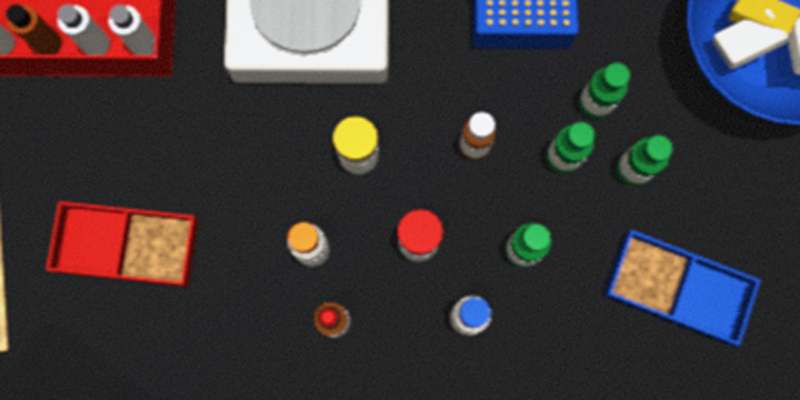

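View pics/side0c.png

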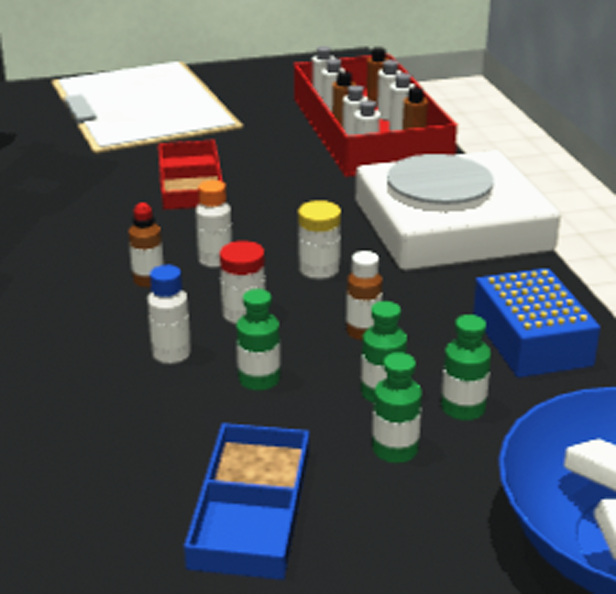

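The top view shows the dropper with red bulb at (283,256), the blue cap at (359,254), the yellow lid at (297,161), the red tray at (174,219) with its cork to the right, and the blue tray at (469,242) with its cork to the left. The side view agrees.

Green candidates in the top view are (392,214), (415,161), (433,129) and (455,169). Image-down is towards the base, so (392,214) should be the nearest. I'll measure all of them.

```bash
cat > h.py <<'E'
from bench import *
import cv2,numpy as np
from scipy.optimize import least_squares,minimize
CAL={n:get_calibration(n) for n in("top","side")}
def proj(n,X):
    c=CAL[n];p=np.asarray(X)@np.array(c["R"]).T+c["t"]
    return np.c_[c["fx"]*p[:,0]/p[:,2]+c["cx"],c["fy"]*p[:,1]/p[:,2]+c["cy"]]
HUE={"red":[(0,6),(174,180)],"blue":[(105,125)],"green":[(60,85)],"yellow":[(24,35)],"orange":[(9,18)]}
def mask(im,col,box,smin=130,vmin=60):
    h=cv2.cvtColor(im,cv2.COLOR_RGB2HSV);m=np.zeros(im.shape[:2],np.uint8)
    for a,b in HUE[col]: m|=cv2.inRange(h,(a,smin,vmin),(b,255,255))
    r=np.zeros_like(m);x,y,w,hh=box;r[y:y+hh,x:x+w]=m[y:y+hh,x:x+w];
    k,l,s,_=cv2.connectedComponentsWithStats(r); 
    return (l==1+np.argmax(s[1:,4])).astype(np.uint8)
def hull(n,P):return cv2.convexHull(proj(n,P).astype(np.float32))
def cen(c):
    m=cv2.moments(c);return np.array([m["m10"]/m["m00"],m["m01"]/m["m00"]])
A=np.linspace(0,2*np.pi,40)
def cyl(p,d,z1,z2): # p: x,y,base z
    ring=np.c_[np.cos(A)*d/2,np.sin(A)*d/2]
    return np.vstack([np.c_[ring+p[:2],np.full(40,p[2]+z)] for z in(z1,z2)])
def fit_cap(ms,d,z1,z2,x0):
    f=lambda p:np.concatenate([cen(hull(n,cyl(p,d,z1,z2)))-cen((m)*1.) for n,m in ms.items()])
    r=least_squares(f,x0);return r.x,r.fun
def tray_pts(p,z):
    c,s=np.cos(p[2]),np.sin(p[2])
    return np.array([[p[0]+c*x-s*y,p[1]+s*x+c*y,zz] for zz in(0+z,.025+z) for x in(-.04,.04) for y in(-.0785,.0785)])
def fit_tray(ms,x0):
    def f(p):
        e=0
        for n,m in ms.items():
            big=cv2.resize(m,None,fx=4,fy=4,interpolation=cv2.INTER_LINEAR)
            r=np.zeros_like(big);h=((hull(n,tray_pts(p,0))*4+1.5)*16).astype(np.int32)
            cv2.fillConvexPoly(r,h,1,shift=4);e+=(r!=big).sum()/big.sum()
        return e
    best=None
    for k in range(3):
        r=minimize(f,x0,method="Nelder-Mead",options=dict(initial_simplex=np.array([x0,x0+[.01,0,0],x0+[0,.01,0],x0+[0,0,.1]])));x0=r.x
    return r.x,r.fun
E
python3 - <<'E'
from h import *
T=cv2.imread("pics/top0.png")[:,:,::-1].copy();S=cv2.imread("pics/side0.png")[:,:,::-1].copy()
for nm,col,tb,sb,d,z1,z2 in[("dropper","red",[272,246,22,22],[255,165,22,22],.02,.083,.098),
 ("bluecap","blue",[346,240,24,26],[262,198,28,20],.031,.078,.098),
 ("yellow","yellow",[280,145,32,30],[330,165,32,24],.048,.062,.078),
 ("redlid","red",[318,196,26,26],[295,188,28,22],.048,.062,.078),
 ("orange","orange",[258,204,20,22],[285,160,22,16],.031,.078,.098),
 ("greenA","green",[374,200,28,32],[304,208,28,28],.028,.089,.098),
 ]:
    ms={"top":mask(T,col,tb),"side":mask(S,col,sb)}
    print(nm,*[np.round(a,4) for a in fit_cap(ms,d,z1,z2,[.45,0,0.])],[int(m.sum()) for m in ms.values()])
c=CAL
for nm,t,s in[("gA",(392,214),(316.8,215.5)),("gB",(415,161),(375.5,221)),("gC",(433,129),(413.6,226.8)),("gD",(455.4,168.7),(381.4,244.5)),("amber",(363,155.6),(365.9,197.7))]:
    r=least_squares(lambda X:np.r_[proj("top",[X])[0]-t,proj("side",[X])[0]-s],[.5,0,.1]);print(nm,np.round(r.x,3),np.round(r.fun,1))
for nm,col,tb,sb,x0 in[("red","red",[130,190,90,58],[265,140,50,36],[.4,.32,1.6-3.14]),("blue","blue",[425,205,90,75],[280,265,66,82],[.35,-.3,1.3])]:
    ms={}
    for n,I,b in(("top",T,tb),("side",S,sb)):
        m=np.zeros((400,640),np.uint8);h=cv2.cvtColor(I,cv2.COLOR_RGB2HSV);x,y,w,k=b
        m[y:y+k,x:x+w]=((h[...,1]>90)&(h[...,2]>60))[y:y+k,x:x+w]
        if nm=="red" and n=="side": continue
        q,_=cv2.findContours(m,0,2);g=max(q,key=cv2.contourArea);m=np.zeros_like(m);cv2.drawContours(m,[cv2.convexHull(g)],-1,1,-1);ms[n]=m
    r=fit_tray(ms,np.array(x0));print(nm,*r);
    p=r[0];
    for sg in(1,-1):
        q=[p[0]-np.sin(p[2])*sg*.038,p[1]+np.cos(p[2])*sg*.038,.006];print("  y",sg*38,np.round(q,4),proj("top",[q]).round(),proj("side",[q]).round())
    r1=fit_tray({"top":ms["top"]},np.array(x0));print("toponly",r1)
E
```

```text
dropper [ 0.4622  0.0856 -0.0012] [-0.0345 -0.2765 -0.3335  0.0548] [91, 57]
bluecap [ 0.4682 -0.0691  0.0005] [ 0.0124 -0.0789 -0.0901  0.0299] [190, 180]
yellow [6.636e-01 6.110e-02 3.000e-04] [-0.0172  0.1498  0.1718 -0.0741] [443, 234]
redlid [ 0.5581 -0.0115  0.0006] [ 0.0808  0.1265  0.2576 -0.1129] [457, 270]
orange [0.5484 0.1153 0.0025] [ 0.0895  0.447   0.5206 -0.175 ] [176, 156]
greenA [ 0.5477 -0.1345 -0.0237] [ 0.0726 -0.4726 -0.4785 -0.0851] [336, 356]
gA [ 0.548 -0.137  0.095] [ 0.  -0.2 -0.2  0.1]
gB [ 0.661 -0.188  0.095] [ 0.1 -0.7 -0.7  0.2]
gC [ 0.73  -0.229  0.095] [ 0.  -0.2 -0.2  0.1]
gD [ 0.646 -0.272  0.095] [ 0.1 -1.1 -0.9  0.3]
amber [ 0.674 -0.08   0.088] [ 0.1 -0.4 -0.4  0.2]
red [ 0.55191995  0.33454909 -0.09086568] 0.06634695579649708
  y 38 [0.5554 0.3724 0.006 ] [[158. 216.]] [[285. 154.]]
  y -38 [0.5485 0.2967 0.006 ] [[192. 220.]] [[287. 165.]]
toponly (array([ 0.55191995,  0.33454909, -0.09086568]), np.float64(0.06634695579649708))
blue [ 2.41  3.76 -6.8 ] 2.0
  y 38 [2.4288 3.793  0.006 ] [[-976. -421.]] [[423. -14.]]
  y -38 [2.3912 3.727  0.006 ] [[-960. -412.]] [[422. -13.]]
toponly (array([ 0.50189261, -0.31873664, -0.37084752]), np.float64(0.04267834793491865))
```

```bash
python3 - <<'E'
import cv2
a=cv2.imread("pics/top0.png")[115:245,365:475];cv2.imwrite("pics/green.png",cv2.resize(a,(506,598),interpolation=cv2.INTER_CUBIC))
E
```

```text
(no output)
```

View pics/green.png

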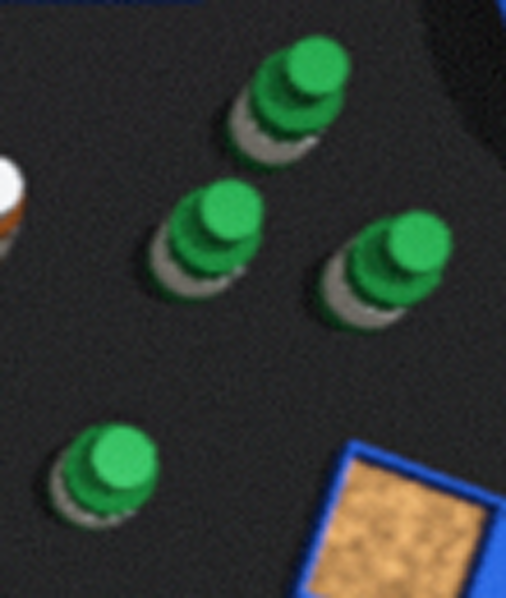

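The candidates are gA (392,214), gB (415,161), gC (433,129) and gD (455,169). Their ranges are 0.565, 0.687, 0.765 and 0.70 m, so gA is meant: in the crop it is the lone green bottle at lower left, nearest the base. The fitted caps give base heights of about 0, matching the stated sizes. I'll move towards the dropper now and check the trays with both views.

```bash
python3 - <<'E'
from h import *
T=cv2.imread("pics/top0.png")[:,:,::-1].copy();S=cv2.imread("pics/side0.png")[:,:,::-1].copy()
for nm,tp,sp,g in[("redcork",(193,220.2),(285.5,165),(.5485,.2967,.006)),("bluecork",(450.7,233.8),(317.5,291),(.5157,-.2833,.006)),("bluebare",(487,249),(311,316.5),(.4881,-.3542,.003))]:
    r=least_squares(lambda X:np.r_[proj("top",[X])[0]-tp,proj("side",[X])[0]-sp],g);print(nm,np.round(r.x,4),np.round(r.fun,1))
E
python3 -m creep '[{"dz":1,"wz":-0.14},{"dz":1,"wz":-0.14},{"dz":1,"wz":-0.14},{"dz":1,"wz":-0.14}]' 65 40
python3 -m creep '[{"dy":-0.9,"dx":-0.5},{"dy":-0.9,"dx":-0.5},{"dy":-0.9,"dx":-0.5}]'
python3 -m creep '[{"dy":-0.9,"dx":-0.5},{"dy":-0.9,"dx":-0.5},{"dy":-0.9,"dx":-0.5}]'
```

```text
redcork [0.5456 0.2927 0.0094] [-0.   0.4  0.5 -0.1]
bluecork [ 0.5171 -0.2805  0.013 ] [ 0.  -0.2 -0.1  0. ]
bluebare [ 0.4865 -0.356   0.0223] [ 0.1 -1.9 -1.5  0.3]invalid input
invalid input
invalid input
```

```bash

python3 -m creep '[{"dx":0,"dy":0,"dz":1,"wx":0,"wy":0,"wz":-0.14},{"dx":0,"dy":0,"dz":1,"wx":0,"wy":0,"wz":-0.14},{"dx":0,"dy":0,"dz":1,"wx":0,"wy":0,"wz":-0.14},{"dx":0,"dy":0,"dz":1,"wx":0,"wy":0,"wz":-0.14}]' 65 40
```

```text
time_s: 1.5
ee_pos: [0.2347, 0.4975, 0.1513]
tcp_rot: [-0.003, -3.141, 0.0]
contact_force: [0.3, -0.7, -0.4]
finger_gap: 0.0647
grip_force: 0.0
```

```bash

python3 -m creep '[{"dx":-0.47,"dy":-0.86,"dz":0,"wx":0,"wy":0,"wz":0},{"dx":-0.47,"dy":-0.86,"dz":0,"wx":0,"wy":0,"wz":0},{"dx":-0.47,"dy":-0.86,"dz":0,"wx":0,"wy":0,"wz":0}]'
python3 -m creep '[{"dx":-0.47,"dy":-0.86,"dz":0,"wx":0,"wy":0,"wz":0},{"dx":-0.47,"dy":-0.86,"dz":0,"wx":0,"wy":0,"wz":0}]'
python3 -m creep '[{"dx":-0.47,"dy":-0.86,"dz":0,"wx":0,"wy":0,"wz":0},{"dx":-0.47,"dy":-0.86,"dz":0,"wx":0,"wy":0,"wz":0}]'
python3 -m creep '[{"dx":-0.47,"dy":-0.86,"dz":0,"wx":0,"wy":0,"wz":0},{"dx":-0.47,"dy":-0.86,"dz":0,"wx":0,"wy":0,"wz":0}]'
python3 -m creep '[{"dx":-0.47,"dy":-0.86,"dz":0,"wx":0,"wy":0,"wz":0},{"dx":-0.47,"dy":-0.86,"dz":0,"wx":0,"wy":0,"wz":0}]'
python3 -m creep '[{"dx":-0.47,"dy":-0.86,"dz":0,"wx":0,"wy":0,"wz":0},{"dx":-0.47,"dy":-0.86,"dz":0,"wx":0,"wy":0,"wz":0},{"dx":-0.47,"dy":-0.86,"dz":0,"wx":0,"wy":0,"wz":0},{"dx":-0.47,"dy":-0.86,"dz":0,"wx":0,"wy":0,"wz":0}]'
```

```text
time_s: 1.88
ee_pos: [0.2727, 0.4284, 0.1518]
tcp_rot: [0.006, 3.141, 0.001]
contact_force: [0.2, 0.3, -0.5]
finger_gap: 0.0653
grip_force: 0.0
time_s: 2.12
ee_pos: [0.3103, 0.3591, 0.1515]
tcp_rot: [0.004, 3.141, 0.0]
contact_force: [-0.7, 0.1, 0.2]
finger_gap: 0.0654
grip_force: 0.0
time_s: 2.38
ee_pos: [0.3483, 0.2901, 0.1515]
tcp_rot: [0.005, 3.141, 0.001]
contact_force: [-0.5, 0.3, 0.6]
finger_gap: 0.0644
grip_force: 0.0
time_s: 2.62
ee_pos: [0.386, 0.2212, 0.1515]
tcp_rot: [0.005, 3.141, 0.001]
contact_force: [-0.8, 1.0, 0.0]
finger_gap: 0.065
grip_force: 0.0
time_s: 2.88
ee_pos: [0.4236, 0.1524, 0.1514]
tcp_rot: [0.005, 3.141, 0.001]
contact_force: [-0.0, 0.8, -0.4]
finger_gap: 0.0646
grip_force: 0.0
time_s: 3.38
ee_pos: [0.4591, 0.0859, 0.1513]
tcp_rot: [0.001, -3.141, -0.001]
contact_force: [0.4, 0.4, -0.9]
finger_gap: 0.0647
grip_force: 0.0
```

```bash

python3 -m creep '[{"dx":-0.04,"dy":0,"dz":0.3,"wx":0,"wy":0,"wz":0},{"dx":-0.04,"dy":0,"dz":0.65,"wx":0,"wy":0,"wz":0},{"dx":-0.04,"dy":0,"dz":0.75,"wx":0,"wy":0,"wz":0}]'
python3 -m creep '[{"dx":0,"dy":0,"dz":0.4,"wx":0,"wy":0,"wz":0},{"dx":0,"dy":0,"dz":0.78,"wx":0,"wy":0,"wz":0},{"dx":0,"dy":0,"dz":0.78,"wx":0,"wy":0,"wz":0},{"dx":0,"dy":0,"dz":0.78,"wx":0,"wy":0,"wz":0}]'
python3 -m creep '[{"dx":0,"dy":0,"dz":0,"wx":0,"wy":0,"wz":0},{"dx":0,"dy":0,"dz":0,"wx":0,"wy":0,"wz":0},{"dx":0,"dy":0,"dz":0,"wx":0,"wy":0,"wz":0},{"dx":0,"dy":0,"dz":0,"wx":0,"wy":0,"wz":0},{"dx":0,"dy":0,"dz":0,"wx":0,"wy":0,"wz":0},{"dx":0,"dy":0,"dz":0,"wx":0,"wy":0,"wz":0},{"dx":0,"dy":0,"dz":0,"wx":0,"wy":0,"wz":0},{"dx":0,"dy":0,"dz":0,"wx":0,"wy":0,"wz":0}]' 28 40
```

```text
time_s: 3.75
ee_pos: [0.4618, 0.0857, 0.0903]
tcp_rot: [0.001, -3.139, -0.001]
contact_force: [0.4, 0.7, -0.6]
finger_gap: 0.0648
grip_force: 0.0
time_s: 4.25
ee_pos: [0.4637, 0.0847, 0.0302]
tcp_rot: [0.001, 3.14, -0.0]
contact_force: [-0.6, -1.0, -1.0]
finger_gap: 0.0654
grip_force: 0.0
time_s: 5.25
ee_pos: [0.4636, 0.0844, 0.03]
tcp_rot: [0.002, 3.14, -0.0]
contact_force: [-1.6, 0.6, 8.4]
finger_gap: 0.0355
grip_force: 39.2
```

```bash

python3 -m creep '[{"dx":0,"dy":0,"dz":-0.3,"wx":0,"wy":0,"wz":0},{"dx":0,"dy":0,"dz":-0.75,"wx":0,"wy":0,"wz":0}]'
python3 -m creep '[{"dx":0,"dy":0,"dz":-0.4,"wx":0,"wy":0,"wz":0},{"dx":0,"dy":0,"dz":-0.75,"wx":0,"wy":0,"wz":0},{"dx":0,"dy":0,"dz":-0.75,"wx":0,"wy":0,"wz":0}]'
python3 -m creep '[{"dx":-0.1,"dy":0.3,"dz":0,"wx":0,"wy":0,"wz":0},{"dx":-0.355,"dy":0.88,"dz":0,"wx":0,"wy":0,"wz":0}]'
python3 -m creep '[{"dx":-0.18,"dy":0.44,"dz":0,"wx":0,"wy":0,"wz":0},{"dx":-0.355,"dy":0.88,"dz":0,"wx":0,"wy":0,"wz":0}]'
python3 -m creep '[{"dx":-0.18,"dy":0.44,"dz":0,"wx":0,"wy":0,"wz":0},{"dx":-0.3,"dy":0.75,"dz":0,"wx":0,"wy":0,"wz":0},{"dx":-0.355,"dy":0.88,"dz":0,"wx":0,"wy":0,"wz":0},{"dx":-0.355,"dy":0.88,"dz":0,"wx":0,"wy":0,"wz":0},{"dx":-0.355,"dy":0.88,"dz":0,"wx":0,"wy":0,"wz":0}]'
```

```text
time_s: 5.5
ee_pos: [0.4626, 0.0844, 0.0895]
tcp_rot: [-0.002, -3.14, -0.0]
contact_force: [0.3, 0.1, -0.7]
finger_gap: 0.0348
grip_force: 40.1
time_s: 5.88
ee_pos: [0.4638, 0.0843, 0.1507]
tcp_rot: [0.002, 3.137, -0.001]
contact_force: [0.3, 0.7, -1.1]
finger_gap: 0.0348
grip_force: 40.2
time_s: 6.12
ee_pos: [0.4913, 0.1546, 0.1481]
tcp_rot: [-0.006, -3.14, 0.001]
contact_force: [1.3, -0.9, -1.0]
finger_gap: 0.0347
grip_force: 40.2
time_s: 6.38
ee_pos: [0.5199, 0.2263, 0.1475]
tcp_rot: [-0.001, -3.14, 0.001]
contact_force: [0.8, -0.3, -1.0]
finger_gap: 0.0353
grip_force: 40.2
time_s: 7.0
ee_pos: [0.5482, 0.2946, 0.1487]
tcp_rot: [-0.003, -3.141, 0.001]
contact_force: [-0.1, -0.1, -0.3]
finger_gap: 0.0346
grip_force: 40.2
```

```bash

python3 -m creep '[{"dx":0,"dy":0,"dz":0.3,"wx":0,"wy":0,"wz":0},{"dx":0,"dy":0,"dz":0.65,"wx":0,"wy":0,"wz":0},{"dx":0,"dy":0,"dz":0.75,"wx":0,"wy":0,"wz":0}]'
python3 -m creep '[{"dx":0,"dy":0,"dz":0.25,"wx":0,"wy":0,"wz":0},{"dx":0,"dy":0,"dz":0.45,"wx":0,"wy":0,"wz":0},{"dx":0,"dy":0,"dz":0.57,"wx":0,"wy":0,"wz":0},{"dx":0,"dy":0,"dz":0.6,"wx":0,"wy":0,"wz":0},{"dx":0,"dy":0,"dz":0.6,"wx":0,"wy":0,"wz":0},{"dx":0,"dy":0,"dz":0.6,"wx":0,"wy":0,"wz":0}]'
python3 -m creep '[{"dx":0,"dy":0,"dz":0.02,"wx":0,"wy":0,"wz":0},{"dx":0,"dy":0,"dz":0.03,"wx":0,"wy":0,"wz":0},{"dx":0,"dy":0,"dz":0.04,"wx":0,"wy":0,"wz":0},{"dx":0,"dy":0,"dz":0.04,"wx":0,"wy":0,"wz":0}]'
```

```text
time_s: 7.38
ee_pos: [0.5477, 0.2945, 0.0877]
tcp_rot: [-0.003, -3.139, 0.002]
contact_force: [0.5, 0.4, -0.8]
finger_gap: 0.0349
grip_force: 40.2
time_s: 8.12
ee_pos: [0.5487, 0.2956, 0.0415]
tcp_rot: [0.001, 3.141, 0.0]
contact_force: [-0.3, 0.6, -1.9]
finger_gap: 0.0348
grip_force: 40.2
time_s: 8.62
ee_pos: [0.5484, 0.2955, 0.0377]
tcp_rot: [-0.002, -3.142, 0.0]
contact_force: [-0.7, -0.2, -0.8]
finger_gap: 0.0352
grip_force: 40.2
```

```bash

python3 -m creep '[{"dx":0,"dy":0,"dz":0.015,"wx":0,"wy":0,"wz":0},{"dx":0,"dy":0,"dz":0.015,"wx":0,"wy":0,"wz":0}]'
python3 -m creep '[{"dx":0,"dy":0,"dz":0.015,"wx":0,"wy":0,"wz":0},{"dx":0,"dy":0,"dz":0.015,"wx":0,"wy":0,"wz":0}]'
```

```text
time_s: 8.88
ee_pos: [0.5484, 0.2955, 0.0364]
tcp_rot: [-0.002, -3.141, 0.0]
contact_force: [0.7, 0.0, -0.8]
finger_gap: 0.0349
grip_force: 40.2
time_s: 9.12
ee_pos: [0.5486, 0.2955, 0.0361]
tcp_rot: [0.001, 3.141, 0.0]
contact_force: [-2.0, -0.4, 5.3]
finger_gap: 0.0349
grip_force: 40.7
```

```bash
python3 - <<'E'
from h import *
a=grab_frame("top")[150:280,120:300];b=grab_frame("side")[110:240,220:400]
cv2.imwrite("pics/p1.png",cv2.resize(np.hstack([a,b])[:,:,::-1],(792,286),interpolation=cv2.INTER_CUBIC))
E
```

```text
(no output)
```

View pics/p1.png

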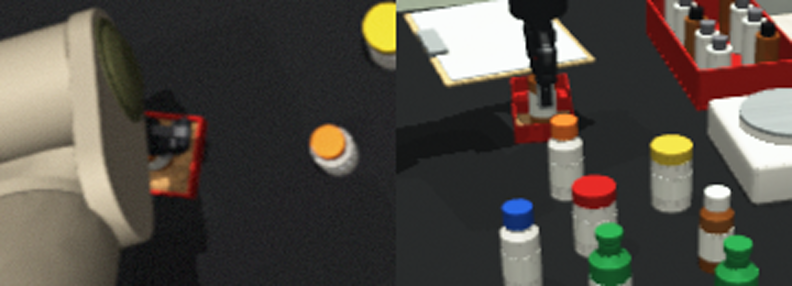

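The dropper touched down at cork height, in the red tray's cork compartment (gripper over the pad, left panel (165,150)). Releasing it and going to the blue-cap bottle.

```bash

python3 -m creep '[{"dx":0,"dy":0,"dz":0,"wx":0,"wy":0,"wz":0},{"dx":0,"dy":0,"dz":0,"wx":0,"wy":0,"wz":0},{"dx":0,"dy":0,"dz":0,"wx":0,"wy":0,"wz":0},{"dx":0,"dy":0,"dz":0,"wx":0,"wy":0,"wz":0},{"dx":0,"dy":0,"dz":0,"wx":0,"wy":0,"wz":0}]' 56 40
python3 -m creep '[{"dx":0,"dy":0,"dz":-0.2,"wx":0,"wy":0,"wz":0},{"dx":0,"dy":0,"dz":-0.45,"wx":0,"wy":0,"wz":0},{"dx":0,"dy":0,"dz":-0.75,"wx":0,"wy":0,"wz":0}]'
python3 -m creep '[{"dx":0,"dy":0,"dz":-0.4,"wx":0,"wy":0,"wz":0},{"dx":0,"dy":0,"dz":-0.7,"wx":0,"wy":0,"wz":0},{"dx":0,"dy":0,"dz":-0.7,"wx":0,"wy":0,"wz":0}]'
python3 -m creep '[{"dx":0.2,"dy":-0.91,"dz":0,"wx":0,"wy":0,"wz":0},{"dx":0.2,"dy":-0.91,"dz":0,"wx":0,"wy":0,"wz":0}]' 65
python3 -m creep '[{"dx":0.2,"dy":-0.91,"dz":0,"wx":0,"wy":0,"wz":0},{"dx":0.2,"dy":-0.91,"dz":0,"wx":0,"wy":0,"wz":0}]'
python3 -m creep '[{"dx":0.2,"dy":-0.91,"dz":0,"wx":0,"wy":0,"wz":0},{"dx":0.2,"dy":-0.91,"dz":0,"wx":0,"wy":0,"wz":0}]'
python3 -m creep '[{"dx":0.2,"dy":-0.91,"dz":0,"wx":0,"wy":0,"wz":0},{"dx":0.2,"dy":-0.91,"dz":0,"wx":0,"wy":0,"wz":0}]'
python3 -m creep '[{"dx":0.2,"dy":-0.91,"dz":0,"wx":0,"wy":0,"wz":0},{"dx":0.2,"dy":-0.91,"dz":0,"wx":0,"wy":0,"wz":0},{"dx":0.2,"dy":-0.91,"dz":0,"wx":0,"wy":0,"wz":0},{"dx":0.2,"dy":-0.91,"dz":0,"wx":0,"wy":0,"wz":0}]'
```

```text
time_s: 9.85
ee_pos: [0.5485, 0.2955, 0.0353]
tcp_rot: [-0.001, -3.142, -0.0]
contact_force: [-0.5, 0.8, 0.5]
finger_gap: 0.056
grip_force: 0.0
time_s: 10.22
ee_pos: [0.5485, 0.2955, 0.0969]
tcp_rot: [0.002, 3.141, 0.0]
contact_force: [-0.1, -0.2, 0.2]
finger_gap: 0.0559
grip_force: 0.0
time_s: 10.6
ee_pos: [0.5492, 0.2958, 0.1541]
tcp_rot: [0.001, 3.137, 0.002]
contact_force: [0.8, -0.2, -0.9]
finger_gap: 0.0562
grip_force: 0.0
time_s: 10.85
ee_pos: [0.5313, 0.2204, 0.1507]
tcp_rot: [-0.005, -3.139, 0.001]
contact_force: [-0.3, -0.2, -0.2]
finger_gap: 0.065
grip_force: 0.0
time_s: 11.1
ee_pos: [0.5156, 0.1479, 0.151]
tcp_rot: [-0.005, -3.14, 0.0]
contact_force: [0.0, -0.4, 0.5]
finger_gap: 0.0652
grip_force: 0.0
time_s: 11.35
ee_pos: [0.4999, 0.0755, 0.1511]
tcp_rot: [-0.005, -3.141, -0.0]
contact_force: [0.0, 0.6, 0.8]
finger_gap: 0.0653
grip_force: 0.0
time_s: 11.6
ee_pos: [0.4842, 0.0029, 0.1512]
tcp_rot: [-0.005, -3.141, -0.0]
contact_force: [1.2, 0.2, -0.4]
finger_gap: 0.0647
grip_force: 0.0
time_s: 12.1
ee_pos: [0.4685, -0.067, 0.1513]
tcp_rot: [0.001, -3.142, -0.001]
contact_force: [0.2, 0.4, -0.7]
finger_gap: 0.0653
grip_force: 0.0
```

```bash

python3 -m creep '[{"dx":0,"dy":-0.02,"dz":0.3,"wx":0,"wy":0,"wz":0},{"dx":0,"dy":-0.02,"dz":0.65,"wx":0,"wy":0,"wz":0},{"dx":0,"dy":-0.02,"dz":0.75,"wx":0,"wy":0,"wz":0}]'
python3 -m creep '[{"dx":0,"dy":0,"dz":0.4,"wx":0,"wy":0,"wz":0},{"dx":0,"dy":0,"dz":0.77,"wx":0,"wy":0,"wz":0},{"dx":0,"dy":0,"dz":0.77,"wx":0,"wy":0,"wz":0},{"dx":0,"dy":0,"dz":0.77,"wx":0,"wy":0,"wz":0}]'
python3 -m creep '[{"dx":0,"dy":0,"dz":0,"wx":0,"wy":0,"wz":0},{"dx":0,"dy":0,"dz":0,"wx":0,"wy":0,"wz":0},{"dx":0,"dy":0,"dz":0,"wx":0,"wy":0,"wz":0},{"dx":0,"dy":0,"dz":0,"wx":0,"wy":0,"wz":0},{"dx":0,"dy":0,"dz":0,"wx":0,"wy":0,"wz":0},{"dx":0,"dy":0,"dz":0,"wx":0,"wy":0,"wz":0},{"dx":0,"dy":0,"dz":0,"wx":0,"wy":0,"wz":0},{"dx":0,"dy":0,"dz":0,"wx":0,"wy":0,"wz":0}]' 32 40
python3 -m creep '[{"dx":0,"dy":0,"dz":-0.3,"wx":0,"wy":0,"wz":0},{"dx":0,"dy":0,"dz":-0.75,"wx":0,"wy":0,"wz":0}]'
python3 -m creep '[{"dx":0,"dy":0,"dz":-0.4,"wx":0,"wy":0,"wz":0},{"dx":0,"dy":0,"dz":-0.75,"wx":0,"wy":0,"wz":0},{"dx":0,"dy":0,"dz":-0.75,"wx":0,"wy":0,"wz":0},{"dx":0,"dy":0,"dz":-0.75,"wx":0,"wy":0,"wz":0}]'
python3 - <<'E'
from h import *
a=grab_frame("top")[150:280,120:300];b=grab_frame("side")[110:240,220:400]
cv2.imwrite("pics/p2.png",cv2.resize(np.hstack([a,b])[:,:,::-1],(792,286),interpolation=cv2.INTER_CUBIC))
E
```

```text
time_s: 12.48
ee_pos: [0.4678, -0.0686, 0.0902]
tcp_rot: [0.001, -3.139, -0.002]
contact_force: [-0.5, 0.5, 0.1]
finger_gap: 0.0648
grip_force: 0.0
time_s: 12.98
ee_pos: [0.4689, -0.0699, 0.0309]
tcp_rot: [0.001, 3.14, -0.001]
contact_force: [-1.3, 0.3, 1.1]
finger_gap: 0.065
grip_force: 0.0
time_s: 13.98
ee_pos: [0.4687, -0.0701, 0.0309]
tcp_rot: [0.002, 3.14, -0.001]
contact_force: [0.3, 1.2, 6.9]
finger_gap: 0.0389
grip_force: 39.6
time_s: 14.22
ee_pos: [0.4677, -0.0699, 0.0904]
tcp_rot: [-0.002, -3.14, -0.001]
contact_force: [1.0, 0.1, -1.1]
finger_gap: 0.0388
grip_force: 40.5
time_s: 14.72
ee_pos: [0.4676, -0.0698, 0.1491]
tcp_rot: [-0.002, -3.141, -0.001]
contact_force: [-0.3, -0.1, -1.3]
finger_gap: 0.0391
grip_force: 40.6
```

View pics/p2.png

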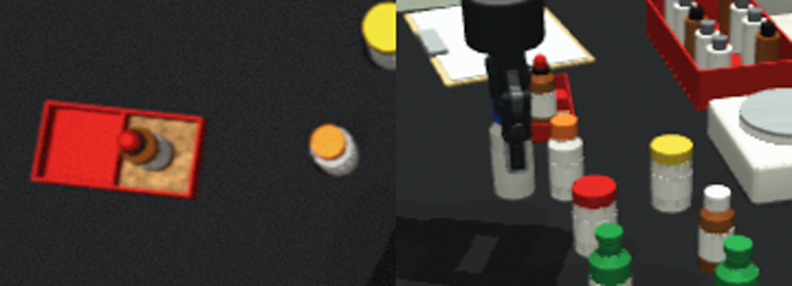

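The dropper stands upright in the middle of the cork (left panel (150,150)), and the blue-cap bottle is held. Carrying it to the bare compartment.

```bash

python3 -m creep '[{"dx":-0.06,"dy":0.3,"dz":-0.04,"wx":0,"wy":0,"wz":0},{"dx":-0.184,"dy":0.93,"dz":-0.04,"wx":0,"wy":0,"wz":0}]'
python3 -m creep '[{"dx":-0.09,"dy":0.46,"dz":0,"wx":0,"wy":0,"wz":0},{"dx":-0.184,"dy":0.93,"dz":0,"wx":0,"wy":0,"wz":0}]'
python3 -m creep '[{"dx":-0.09,"dy":0.46,"dz":0,"wx":0,"wy":0,"wz":0},{"dx":-0.184,"dy":0.93,"dz":0,"wx":0,"wy":0,"wz":0}]'
python3 -m creep '[{"dx":-0.09,"dy":0.46,"dz":0,"wx":0,"wy":0,"wz":0},{"dx":-0.184,"dy":0.93,"dz":0,"wx":0,"wy":0,"wz":0}]'
python3 -m creep '[{"dx":-0.09,"dy":0.46,"dz":0,"wx":0,"wy":0,"wz":0},{"dx":-0.184,"dy":0.93,"dz":0,"wx":0,"wy":0,"wz":0}]'
python3 -m creep '[{"dx":-0.09,"dy":0.46,"dz":0,"wx":0,"wy":0,"wz":0},{"dx":-0.16,"dy":0.8,"dz":0,"wx":0,"wy":0,"wz":0},{"dx":-0.184,"dy":0.93,"dz":0,"wx":0,"wy":0,"wz":0},{"dx":-0.184,"dy":0.93,"dz":0,"wx":0,"wy":0,"wz":0},{"dx":-0.184,"dy":0.93,"dz":0,"wx":0,"wy":0,"wz":0},{"dx":-0.184,"dy":0.93,"dz":0,"wx":0,"wy":0,"wz":0}]'
```

```text
time_s: 15.08
ee_pos: [0.483, 0.0042, 0.1522]
tcp_rot: [-0.006, -3.14, -0.0]
contact_force: [1.5, -0.1, -2.8]
finger_gap: 0.0391
grip_force: 40.6
time_s: 15.32
ee_pos: [0.4975, 0.0801, 0.152]
tcp_rot: [-0.001, -3.14, -0.0]
contact_force: [0.3, 0.2, -1.1]
finger_gap: 0.0392
grip_force: 40.6
time_s: 15.58
ee_pos: [0.5123, 0.1543, 0.1518]
tcp_rot: [-0.002, -3.14, 0.0]
contact_force: [0.8, -0.4, 0.6]
finger_gap: 0.0388
grip_force: 40.6
time_s: 15.82
ee_pos: [0.5271, 0.2287, 0.1517]
tcp_rot: [-0.002, -3.14, 0.001]
contact_force: [0.3, -0.2, -1.0]
finger_gap: 0.0392
grip_force: 40.6
time_s: 16.08
ee_pos: [0.5419, 0.303, 0.1516]
tcp_rot: [-0.002, -3.14, 0.001]
contact_force: [0.1, 0.6, -0.9]
finger_gap: 0.0389
grip_force: 40.6
time_s: 16.82
ee_pos: [0.557, 0.3754, 0.1531]
tcp_rot: [0.003, 3.142, -0.0]
contact_force: [0.3, 0.2, -1.0]
finger_gap: 0.0393
grip_force: 40.6
```

```bash

python3 -m creep '[{"dx":0,"dy":0,"dz":0.3,"wx":0,"wy":0,"wz":0},{"dx":0,"dy":0,"dz":0.65,"wx":0,"wy":0,"wz":0},{"dx":0,"dy":0,"dz":0.75,"wx":0,"wy":0,"wz":0}]'
python3 -m creep '[{"dx":0,"dy":0,"dz":0.25,"wx":0,"wy":0,"wz":0},{"dx":0,"dy":0,"dz":0.5,"wx":0,"wy":0,"wz":0},{"dx":0,"dy":0,"dz":0.65,"wx":0,"wy":0,"wz":0},{"dx":0,"dy":0,"dz":0.69,"wx":0,"wy":0,"wz":0},{"dx":0,"dy":0,"dz":0.69,"wx":0,"wy":0,"wz":0},{"dx":0,"dy":0,"dz":0.69,"wx":0,"wy":0,"wz":0}]'
python3 -m creep '[{"dx":0,"dy":0,"dz":0.01,"wx":0,"wy":0,"wz":0},{"dx":0,"dy":0,"dz":0.025,"wx":0,"wy":0,"wz":0},{"dx":0,"dy":0,"dz":0.035,"wx":0,"wy":0,"wz":0},{"dx":0,"dy":0,"dz":0.035,"wx":0,"wy":0,"wz":0}]'
```

```text
time_s: 17.2
ee_pos: [0.5563, 0.3755, 0.0915]
tcp_rot: [-0.002, -3.139, 0.002]
contact_force: [0.1, -0.0, -0.7]
finger_gap: 0.0387
grip_force: 40.6
time_s: 17.95
ee_pos: [0.5572, 0.3765, 0.0386]
tcp_rot: [0.002, 3.14, 0.001]
contact_force: [0.4, -0.7, -1.7]
finger_gap: 0.0396
grip_force: 40.6
time_s: 18.45
ee_pos: [0.5568, 0.3763, 0.0348]
tcp_rot: [-0.001, -3.141, 0.0]
contact_force: [0.3, 0.4, -1.0]
finger_gap: 0.039
grip_force: 40.6
```

```bash

python3 -m creep '[{"dx":0,"dy":0,"dz":0.015,"wx":0,"wy":0,"wz":0},{"dx":0,"dy":0,"dz":0.015,"wx":0,"wy":0,"wz":0}]'
```

```text
time_s: 18.7
ee_pos: [0.557, 0.3764, 0.034]
tcp_rot: [0.001, 3.141, 0.0]
contact_force: [-0.1, -0.4, 2.0]
finger_gap: 0.0393
grip_force: 40.8
```

```bash

python3 -m creep '[{"dx":0,"dy":0,"dz":0,"wx":0,"wy":0,"wz":0},{"dx":0,"dy":0,"dz":0,"wx":0,"wy":0,"wz":0},{"dx":0,"dy":0,"dz":0,"wx":0,"wy":0,"wz":0},{"dx":0,"dy":0,"dz":0,"wx":0,"wy":0,"wz":0},{"dx":0,"dy":0,"dz":0,"wx":0,"wy":0,"wz":0}]' 57 40
python3 -m creep '[{"dx":0,"dy":0,"dz":-0.2,"wx":0,"wy":0,"wz":0},{"dx":0,"dy":0,"dz":-0.45,"wx":0,"wy":0,"wz":0},{"dx":0,"dy":0,"dz":-0.75,"wx":0,"wy":0,"wz":0}]'
python3 -m creep '[{"dx":0,"dy":0,"dz":-0.4,"wx":0,"wy":0,"wz":0},{"dx":0,"dy":0,"dz":-0.75,"wx":0,"wy":0,"wz":0},{"dx":0,"dy":0,"dz":-0.75,"wx":0,"wy":0,"wz":0}]'
python3 -m creep '[{"dx":0.016,"dy":-0.916,"dz":0,"wx":0,"wy":0,"wz":0},{"dx":0.016,"dy":-0.916,"dz":0,"wx":0,"wy":0,"wz":0}]'
python3 -m creep '[{"dx":0.016,"dy":-0.916,"dz":0,"wx":0,"wy":0,"wz":0},{"dx":0.016,"dy":-0.916,"dz":0,"wx":0,"wy":0,"wz":0}]' 65
python3 -m creep '[{"dx":0.016,"dy":-0.916,"dz":0,"wx":0,"wy":0,"wz":0},{"dx":0.016,"dy":-0.916,"dz":0,"wx":0,"wy":0,"wz":0}]'
python3 -m creep '[{"dx":0.016,"dy":-0.916,"dz":0,"wx":0,"wy":0,"wz":0},{"dx":0.016,"dy":-0.916,"dz":0,"wx":0,"wy":0,"wz":0}]'
python3 -m creep '[{"dx":0.016,"dy":-0.916,"dz":0,"wx":0,"wy":0,"wz":0},{"dx":0.016,"dy":-0.916,"dz":0,"wx":0,"wy":0,"wz":0}]'
python3 -m creep '[{"dx":0.016,"dy":-0.916,"dz":0,"wx":0,"wy":0,"wz":0},{"dx":0.016,"dy":-0.916,"dz":0,"wx":0,"wy":0,"wz":0}]'
python3 -m creep '[{"dx":0.016,"dy":-0.916,"dz":0,"wx":0,"wy":0,"wz":0},{"dx":0.016,"dy":-0.916,"dz":0,"wx":0,"wy":0,"wz":0},{"dx":0.016,"dy":-0.916,"dz":0,"wx":0,"wy":0,"wz":0},{"dx":0.016,"dy":-0.916,"dz":0,"wx":0,"wy":0,"wz":0}]' | head -3
```

```text
time_s: 19.32
ee_pos: [0.5569, 0.3763, 0.0337]
tcp_rot: [-0.002, -3.142, -0.0]
contact_force: [-0.0, 0.3, 0.2]
finger_gap: 0.0571
grip_force: 0.0
time_s: 19.7
ee_pos: [0.5569, 0.3763, 0.0954]
tcp_rot: [0.002, 3.141, 0.0]
contact_force: [-0.5, 0.1, 0.3]
finger_gap: 0.0571
grip_force: 0.0
time_s: 20.08
ee_pos: [0.5577, 0.3767, 0.1571]
tcp_rot: [0.001, 3.136, 0.004]
contact_force: [0.2, -0.0, 0.1]
finger_gap: 0.057
grip_force: 0.0
time_s: 20.32
ee_pos: [0.5551, 0.3003, 0.1531]
tcp_rot: [-0.005, -3.14, 0.002]
contact_force: [-0.0, 1.8, 0.4]
finger_gap: 0.0571
grip_force: 0.0
time_s: 20.58
ee_pos: [0.554, 0.2273, 0.1533]
tcp_rot: [-0.006, -3.14, 0.001]
contact_force: [0.8, -0.3, 0.3]
finger_gap: 0.0652
grip_force: 0.0
time_s: 20.82
ee_pos: [0.5528, 0.1545, 0.1534]
tcp_rot: [-0.005, -3.141, 0.0]
contact_force: [-0.7, 1.3, -0.3]
finger_gap: 0.0649
grip_force: 0.0
time_s: 21.08
ee_pos: [0.5516, 0.0815, 0.1535]
tcp_rot: [-0.005, -3.141, -0.0]
contact_force: [-1.4, -0.2, 0.7]
finger_gap: 0.0648
grip_force: 0.0
time_s: 21.32
ee_pos: [0.5504, 0.0084, 0.1535]
tcp_rot: [-0.005, -3.141, -0.0]
contact_force: [0.4, 0.3, 0.2]
finger_gap: 0.0651
grip_force: 0.0
time_s: 21.58
ee_pos: [0.5491, -0.0646, 0.1535]
tcp_rot: [0.004, 3.142, 0.0]
contact_force: [0.6, 0.3, 0.4]
finger_gap: 0.0654
grip_force: 0.0
time_s: 22.08
ee_pos: [0.5476, -0.1348, 0.1537]
tcp_rot: [0.001, -3.141, -0.001]
```

```bash

python3 -m creep '[{"dx":0,"dy":-0.01,"dz":0.3,"wx":0,"wy":0,"wz":0},{"dx":0,"dy":-0.01,"dz":0.65,"wx":0,"wy":0,"wz":0},{"dx":0,"dy":-0.01,"dz":0.75,"wx":0,"wy":0,"wz":0}]'
python3 -m creep '[{"dx":0,"dy":0,"dz":0.4,"wx":0,"wy":0,"wz":0},{"dx":0,"dy":0,"dz":0.78,"wx":0,"wy":0,"wz":0},{"dx":0,"dy":0,"dz":0.78,"wx":0,"wy":0,"wz":0},{"dx":0,"dy":0,"dz":0.78,"wx":0,"wy":0,"wz":0}]'
python3 -m creep '[{"dx":0,"dy":0,"dz":0,"wx":0,"wy":0,"wz":0},{"dx":0,"dy":0,"dz":0,"wx":0,"wy":0,"wz":0},{"dx":0,"dy":0,"dz":0,"wx":0,"wy":0,"wz":0},{"dx":0,"dy":0,"dz":0,"wx":0,"wy":0,"wz":0},{"dx":0,"dy":0,"dz":0,"wx":0,"wy":0,"wz":0},{"dx":0,"dy":0,"dz":0,"wx":0,"wy":0,"wz":0},{"dx":0,"dy":0,"dz":0,"wx":0,"wy":0,"wz":0},{"dx":0,"dy":0,"dz":0,"wx":0,"wy":0,"wz":0}]' 34 45
python3 -m creep '[{"dx":0,"dy":0,"dz":-0.3,"wx":0,"wy":0,"wz":0},{"dx":0,"dy":0,"dz":-0.75,"wx":0,"wy":0,"wz":0}]'
python3 -m creep '[{"dx":0,"dy":0,"dz":-0.4,"wx":0,"wy":0,"wz":0},{"dx":0,"dy":0,"dz":-0.75,"wx":0,"wy":0,"wz":0},{"dx":0,"dy":0,"dz":-0.75,"wx":0,"wy":0,"wz":0},{"dx":0,"dy":0,"dz":-0.75,"wx":0,"wy":0,"wz":0}]'
python3 - <<'E'
from h import *
a=grab_frame("top")[110:300,120:520];cv2.imwrite("pics/p3.png",cv2.resize(a[:,:,::-1],(800,380),interpolation=cv2.INTER_CUBIC))
E
```

```text
time_s: 22.45
ee_pos: [0.5469, -0.1358, 0.0925]
tcp_rot: [0.001, -3.139, -0.002]
contact_force: [0.3, 0.2, 0.7]
finger_gap: 0.0649
grip_force: 0.0
time_s: 22.95
ee_pos: [0.5483, -0.1374, 0.0328]
tcp_rot: [0.001, 3.14, -0.001]
contact_force: [-0.0, 0.1, -0.1]
finger_gap: 0.0649
grip_force: 0.0
time_s: 23.95
ee_pos: [0.548, -0.1375, 0.0329]
tcp_rot: [0.001, 3.139, -0.001]
contact_force: [-1.9, 1.4, 6.0]
finger_gap: 0.0412
grip_force: 45.1
time_s: 24.2
ee_pos: [0.5469, -0.1373, 0.0919]
tcp_rot: [-0.002, -3.14, -0.001]
contact_force: [0.2, -0.6, -0.9]
finger_gap: 0.041
grip_force: 45.9
time_s: 24.7
ee_pos: [0.5469, -0.1373, 0.1504]
tcp_rot: [-0.002, -3.14, -0.001]
contact_force: [0.4, 0.1, -1.4]
finger_gap: 0.0413
grip_force: 45.9
```

View pics/p3.png

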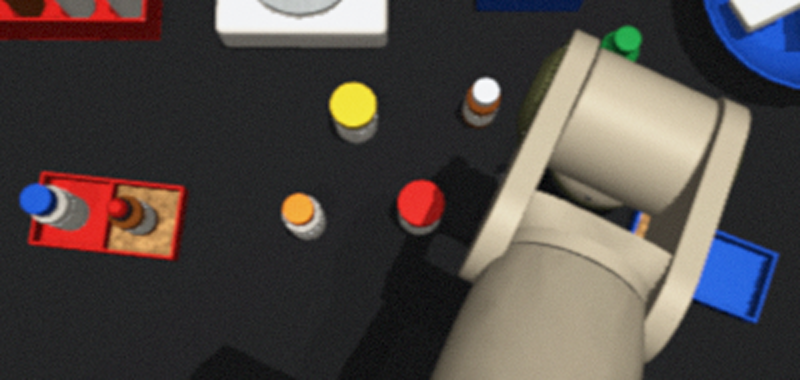

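The red kit stands properly, blue cap at (60,205) and dropper at (130,215), and the green bottle is held. Taking it to the blue tray's cork.

```bash

python3 -m creep '[{"dx":0.06,"dy":-0.3,"dz":0,"wx":0,"wy":0,"wz":0},{"dx":0.195,"dy":-0.9,"dz":0,"wx":0,"wy":0,"wz":0}]'
python3 -m creep '[{"dx":0.1,"dy":-0.46,"dz":0,"wx":0,"wy":0,"wz":0},{"dx":0.17,"dy":-0.8,"dz":0,"wx":0,"wy":0,"wz":0},{"dx":0.195,"dy":-0.91,"dz":0,"wx":0,"wy":0,"wz":0},{"dx":0.195,"dy":-0.91,"dz":0,"wx":0,"wy":0,"wz":0},{"dx":0.195,"dy":-0.91,"dz":0,"wx":0,"wy":0,"wz":0}]'
python3 -m creep '[{"dx":0,"dy":0,"dz":0.3,"wx":0,"wy":0,"wz":0},{"dx":0,"dy":0,"dz":0.65,"wx":0,"wy":0,"wz":0},{"dx":0,"dy":0,"dz":0.75,"wx":0,"wy":0,"wz":0}]'
python3 -m creep '[{"dx":0,"dy":0,"dz":0.25,"wx":0,"wy":0,"wz":0},{"dx":0,"dy":0,"dz":0.45,"wx":0,"wy":0,"wz":0},{"dx":0,"dy":0,"dz":0.53,"wx":0,"wy":0,"wz":0},{"dx":0,"dy":0,"dz":0.58,"wx":0,"wy":0,"wz":0},{"dx":0,"dy":0,"dz":0.58,"wx":0,"wy":0,"wz":0},{"dx":0,"dy":0,"dz":0.58,"wx":0,"wy":0,"wz":0}]'
```

```text
time_s: 25.0
ee_pos: [0.5315, -0.2088, 0.1501]
tcp_rot: [0.003, -3.14, -0.002]
contact_force: [0.5, -0.5, -1.6]
finger_gap: 0.041
grip_force: 45.9
time_s: 25.62
ee_pos: [0.5162, -0.2811, 0.1511]
tcp_rot: [0.0, -3.141, -0.001]
contact_force: [-0.4, -1.2, -1.3]
finger_gap: 0.041
grip_force: 46.0
time_s: 26.0
ee_pos: [0.5158, -0.2808, 0.09]
tcp_rot: [0.0, -3.139, -0.003]
contact_force: [-0.5, -0.6, -2.2]
finger_gap: 0.0412
grip_force: 45.9
time_s: 26.75
ee_pos: [0.5162, -0.2824, 0.0454]
tcp_rot: [0.002, 3.141, -0.001]
contact_force: [0.1, -0.5, -2.1]
finger_gap: 0.0407
grip_force: 46.0
```

```bash

python3 -m creep '[{"dx":0,"dy":0,"dz":0.03,"wx":0,"wy":0,"wz":0},{"dx":0,"dy":0,"dz":0.055,"wx":0,"wy":0,"wz":0},{"dx":0,"dy":0,"dz":0.065,"wx":0,"wy":0,"wz":0},{"dx":0,"dy":0,"dz":0.065,"wx":0,"wy":0,"wz":0}]'
python3 -m creep '[{"dx":0,"dy":0,"dz":0.015,"wx":0,"wy":0,"wz":0},{"dx":0,"dy":0,"dz":0.015,"wx":0,"wy":0,"wz":0}]'
```

```text
time_s: 27.25
ee_pos: [0.516, -0.2822, 0.0396]
tcp_rot: [-0.002, -3.141, -0.0]
contact_force: [0.2, -0.5, -1.2]
finger_gap: 0.0411
grip_force: 46.0
time_s: 27.5
ee_pos: [0.5162, -0.2823, 0.0389]
tcp_rot: [0.001, 3.141, -0.001]
contact_force: [-1.6, 0.2, 3.8]
finger_gap: 0.0409
grip_force: 46.3
```

```bash

python3 -m creep '[{"dx":0,"dy":0,"dz":0,"wx":0,"wy":0,"wz":0},{"dx":0,"dy":0,"dz":0,"wx":0,"wy":0,"wz":0},{"dx":0,"dy":0,"dz":0,"wx":0,"wy":0,"wz":0},{"dx":0,"dy":0,"dz":0,"wx":0,"wy":0,"wz":0},{"dx":0,"dy":0,"dz":0,"wx":0,"wy":0,"wz":0}]' 60 40
python3 -m creep '[{"dx":0,"dy":0,"dz":-0.2,"wx":0,"wy":0,"wz":0},{"dx":0,"dy":0,"dz":-0.45,"wx":0,"wy":0,"wz":0},{"dx":0,"dy":0,"dz":-0.75,"wx":0,"wy":0,"wz":0}]'
python3 -m creep '[{"dx":0,"dy":0,"dz":-0.4,"wx":0,"wy":0,"wz":0},{"dx":0,"dy":0,"dz":-0.7,"wx":0,"wy":0,"wz":0},{"dx":0,"dy":0,"dz":-0.7,"wx":0,"wy":0,"wz":0}]'
python3 -m creep '[{"dx":-0.37,"dy":0.858,"dz":0,"wx":0,"wy":0,"wz":0},{"dx":-0.37,"dy":0.858,"dz":0,"wx":0,"wy":0,"wz":0}]' 72
python3 -m creep '[{"dx":-0.37,"dy":0.858,"dz":0,"wx":0,"wy":0,"wz":0},{"dx":-0.37,"dy":0.858,"dz":0,"wx":0,"wy":0,"wz":0}]'
python3 -m creep '[{"dx":-0.37,"dy":0.858,"dz":0,"wx":0,"wy":0,"wz":0},{"dx":-0.37,"dy":0.858,"dz":0,"wx":0,"wy":0,"wz":0}]'
python3 -m creep '[{"dx":-0.37,"dy":0.858,"dz":0,"wx":0,"wy":0,"wz":0},{"dx":-0.37,"dy":0.858,"dz":0,"wx":0,"wy":0,"wz":0}]'
python3 -m creep '[{"dx":-0.37,"dy":0.858,"dz":0,"wx":0,"wy":0,"wz":0},{"dx":-0.37,"dy":0.858,"dz":0,"wx":0,"wy":0,"wz":0},{"dx":-0.37,"dy":0.858,"dz":0,"wx":0,"wy":0,"wz":0},{"dx":-0.37,"dy":0.858,"dz":0,"wx":0,"wy":0,"wz":0}]'
```

```text
time_s: 28.12
ee_pos: [0.5161, -0.2822, 0.0385]
tcp_rot: [-0.002, -3.142, -0.0]
contact_force: [-0.1, 0.2, -0.1]
finger_gap: 0.06
grip_force: 0.0
time_s: 28.5
ee_pos: [0.5161, -0.2822, 0.1001]
tcp_rot: [0.001, 3.141, -0.0]
contact_force: [0.6, 0.6, 0.3]
finger_gap: 0.0598
grip_force: 0.0
time_s: 28.88
ee_pos: [0.5167, -0.2827, 0.1571]
tcp_rot: [0.001, 3.138, -0.005]
contact_force: [0.6, 0.5, -0.7]
finger_gap: 0.06
grip_force: 0.0
time_s: 29.12
ee_pos: [0.5461, -0.2108, 0.1539]
tcp_rot: [0.003, -3.14, -0.002]
contact_force: [-0.3, 0.5, -0.1]
finger_gap: 0.072
grip_force: 0.0
time_s: 29.38
ee_pos: [0.5758, -0.1425, 0.1539]
tcp_rot: [0.003, -3.141, -0.001]
contact_force: [-0.0, -0.4, -0.1]
finger_gap: 0.0718
grip_force: 0.0
time_s: 29.62
ee_pos: [0.6055, -0.0743, 0.1539]
tcp_rot: [0.003, -3.141, -0.001]
contact_force: [-0.1, -1.5, 0.5]
finger_gap: 0.0718
grip_force: 0.0
time_s: 29.88
ee_pos: [0.6352, -0.0062, 0.154]
tcp_rot: [0.002, -3.141, -0.0]
contact_force: [-0.7, -0.0, -0.9]
finger_gap: 0.072
grip_force: 0.0
time_s: 30.38
ee_pos: [0.6641, 0.0589, 0.1545]
tcp_rot: [-0.004, -3.141, 0.001]
contact_force: [-0.4, 0.6, -0.2]
finger_gap: 0.072
grip_force: 0.0
```

```bash

python3 -m creep '[{"dx":0,"dy":0.01,"dz":0.3,"wx":0,"wy":0,"wz":0},{"dx":0,"dy":0.02,"dz":0.65,"wx":0,"wy":0,"wz":0},{"dx":0,"dy":0.02,"dz":0.8,"wx":0,"wy":0,"wz":0}]'
python3 -m creep '[{"dx":0,"dy":0,"dz":0.4,"wx":0,"wy":0,"wz":0},{"dx":0,"dy":0,"dz":0.8,"wx":0,"wy":0,"wz":0},{"dx":0,"dy":0,"dz":0.8,"wx":0,"wy":0,"wz":0},{"dx":0,"dy":0,"dz":0.8,"wx":0,"wy":0,"wz":0}]'
python3 -m creep '[{"dx":0,"dy":0,"dz":0,"wx":0,"wy":0,"wz":0},{"dx":0,"dy":0,"dz":0,"wx":0,"wy":0,"wz":0},{"dx":0,"dy":0,"dz":0,"wx":0,"wy":0,"wz":0},{"dx":0,"dy":0,"dz":0,"wx":0,"wy":0,"wz":0},{"dx":0,"dy":0,"dz":0,"wx":0,"wy":0,"wz":0},{"dx":0,"dy":0,"dz":0,"wx":0,"wy":0,"wz":0},{"dx":0,"dy":0,"dz":0,"wx":0,"wy":0,"wz":0},{"dx":0,"dy":0,"dz":0,"wx":0,"wy":0,"wz":0}]' 40 45
python3 -m creep '[{"dx":0,"dy":0,"dz":-0.3,"wx":0,"wy":0,"wz":0},{"dx":0,"dy":0,"dz":-0.8,"wx":0,"wy":0,"wz":0}]'
python3 -m creep '[{"dx":0,"dy":0,"dz":-0.4,"wx":0,"wy":0,"wz":0},{"dx":0,"dy":0,"dz":-0.8,"wx":0,"wy":0,"wz":0},{"dx":0,"dy":0,"dz":-0.8,"wx":0,"wy":0,"wz":0},{"dx":0,"dy":0,"dz":-0.8,"wx":0,"wy":0,"wz":0}]'
python3 - <<'E'
from h import *
a=grab_frame("top")[110:300,120:520];cv2.imwrite("pics/p4.png",cv2.resize(a[:,:,::-1],(800,380),interpolation=cv2.INTER_CUBIC))
E
```

```text
time_s: 30.75
ee_pos: [0.6636, 0.061, 0.0892]
tcp_rot: [-0.004, -3.139, 0.0]
contact_force: [0.4, 0.5, -0.1]
finger_gap: 0.0719
grip_force: 0.0
time_s: 31.25
ee_pos: [0.6653, 0.0619, 0.0283]
tcp_rot: [0.002, 3.139, -0.0]
contact_force: [-0.1, 0.1, 0.8]
finger_gap: 0.072
grip_force: 0.0
time_s: 32.25
ee_pos: [0.6652, 0.062, 0.0282]
tcp_rot: [0.002, 3.139, -0.001]
contact_force: [-1.2, -2.7, 6.9]
finger_gap: 0.0464
grip_force: 45.5
time_s: 32.5
ee_pos: [0.6635, 0.0626, 0.0901]
tcp_rot: [-0.002, -3.138, -0.001]
contact_force: [0.7, 0.5, -1.0]
finger_gap: 0.0469
grip_force: 46.4
time_s: 33.0
ee_pos: [0.6637, 0.0625, 0.1532]
tcp_rot: [-0.001, -3.139, -0.0]
contact_force: [0.1, -0.7, -2.1]
finger_gap: 0.0464
grip_force: 46.4
```

View pics/p4.png

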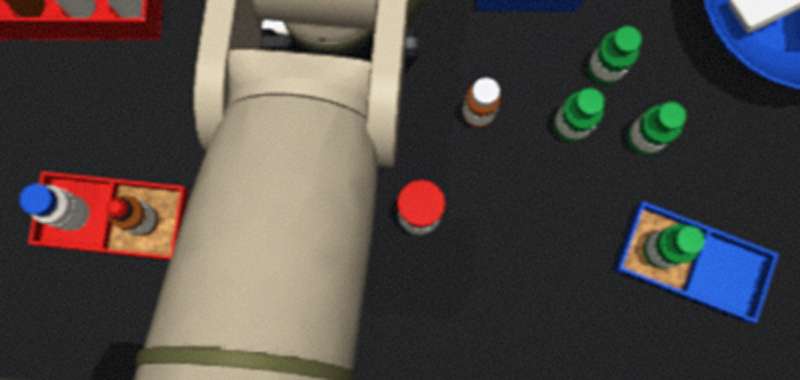

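The green bottle stands on the blue tray's cork (660,250) and the jar is held. Carrying it to the bare compartment.

```bash

python3 -m creep '[{"dx":0.1,"dy":-0.3,"dz":-0.1,"wx":0,"wy":0,"wz":0},{"dx":0.368,"dy":-0.874,"dz":-0.1,"wx":0,"wy":0,"wz":0}]'
python3 -m creep '[{"dx":0.18,"dy":-0.43,"dz":0,"wx":0,"wy":0,"wz":0},{"dx":0.368,"dy":-0.874,"dz":0,"wx":0,"wy":0,"wz":0}]'
python3 -m creep '[{"dx":0.18,"dy":-0.43,"dz":0,"wx":0,"wy":0,"wz":0},{"dx":0.368,"dy":-0.874,"dz":0,"wx":0,"wy":0,"wz":0}]'
python3 -m creep '[{"dx":0.18,"dy":-0.43,"dz":0,"wx":0,"wy":0,"wz":0},{"dx":0.368,"dy":-0.874,"dz":0,"wx":0,"wy":0,"wz":0}]'
python3 -m creep '[{"dx":0.18,"dy":-0.43,"dz":0,"wx":0,"wy":0,"wz":0},{"dx":0.368,"dy":-0.874,"dz":0,"wx":0,"wy":0,"wz":0}]'
python3 -m creep '[{"dx":0.18,"dy":-0.43,"dz":0,"wx":0,"wy":0,"wz":0},{"dx":0.3,"dy":-0.72,"dz":0,"wx":0,"wy":0,"wz":0},{"dx":0.368,"dy":-0.874,"dz":0,"wx":0,"wy":0,"wz":0},{"dx":0.368,"dy":-0.874,"dz":0,"wx":0,"wy":0,"wz":0},{"dx":0.368,"dy":-0.874,"dz":0,"wx":0,"wy":0,"wz":0},{"dx":0.368,"dy":-0.874,"dz":0,"wx":0,"wy":0,"wz":0}]'
```

```text
time_s: 33.3
ee_pos: [0.6347, -0.0071, 0.1612]
tcp_rot: [0.002, -3.14, -0.001]
contact_force: [-0.3, -0.7, -2.5]
finger_gap: 0.0463
grip_force: 46.5
time_s: 33.55
ee_pos: [0.6043, -0.0783, 0.1611]
tcp_rot: [-0.002, -3.139, -0.001]
contact_force: [1.0, -0.8, -1.3]
finger_gap: 0.0465
grip_force: 46.5
time_s: 33.8
ee_pos: [0.5748, -0.1481, 0.1611]
tcp_rot: [-0.002, -3.139, -0.002]
contact_force: [0.8, -1.1, -1.3]
finger_gap: 0.0464
grip_force: 46.5
time_s: 34.05
ee_pos: [0.5454, -0.2179, 0.1611]
tcp_rot: [-0.001, -3.14, -0.002]
contact_force: [-0.2, -0.4, -2.3]
finger_gap: 0.0463
grip_force: 46.5
time_s: 34.3
ee_pos: [0.5159, -0.2878, 0.1611]
tcp_rot: [-0.001, -3.14, -0.003]
contact_force: [0.6, 0.3, -1.7]
finger_gap: 0.0465
grip_force: 46.5
time_s: 35.05
ee_pos: [0.4878, -0.356, 0.1625]
tcp_rot: [0.0, -3.142, -0.0]
contact_force: [0.2, 0.5, -1.4]
finger_gap: 0.0465
grip_force: 46.5
```

```bash

python3 -m creep '[{"dx":0,"dy":0,"dz":0.3,"wx":0,"wy":0,"wz":0},{"dx":0,"dy":0,"dz":0.65,"wx":0,"wy":0,"wz":0},{"dx":0,"dy":0,"dz":0.8,"wx":0,"wy":0,"wz":0}]'
python3 -m creep '[{"dx":0,"dy":0,"dz":0.25,"wx":0,"wy":0,"wz":0},{"dx":0,"dy":0,"dz":0.5,"wx":0,"wy":0,"wz":0},{"dx":0,"dy":0,"dz":0.7,"wx":0,"wy":0,"wz":0},{"dx":0,"dy":0,"dz":0.78,"wx":0,"wy":0,"wz":0},{"dx":0,"dy":0,"dz":0.78,"wx":0,"wy":0,"wz":0},{"dx":0,"dy":0,"dz":0.78,"wx":0,"wy":0,"wz":0}]'
python3 -m creep '[{"dx":0,"dy":0,"dz":0.02,"wx":0,"wy":0,"wz":0},{"dx":0,"dy":0,"dz":0.035,"wx":0,"wy":0,"wz":0},{"dx":0,"dy":0,"dz":0.04,"wx":0,"wy":0,"wz":0},{"dx":0,"dy":0,"dz":0.04,"wx":0,"wy":0,"wz":0}]'
```

```text
time_s: 35.42
ee_pos: [0.4872, -0.356, 0.0973]
tcp_rot: [-0.0, -3.14, -0.002]
contact_force: [0.1, 0.1, -1.2]
finger_gap: 0.0462
grip_force: 46.5
time_s: 36.17
ee_pos: [0.4877, -0.3572, 0.0369]
tcp_rot: [0.001, 3.141, -0.002]
contact_force: [0.3, 0.3, -1.0]
finger_gap: 0.0465
grip_force: 46.5
time_s: 36.67
ee_pos: [0.4874, -0.3569, 0.0329]
tcp_rot: [-0.001, -3.142, 0.0]
contact_force: [-0.7, -0.1, -1.1]
finger_gap: 0.0465
grip_force: 46.5
```

```bash

python3 -m creep '[{"dx":0,"dy":0,"dz":0.015,"wx":0,"wy":0,"wz":0},{"dx":0,"dy":0,"dz":0.015,"wx":0,"wy":0,"wz":0}]'
python3 -m creep '[{"dx":0,"dy":0,"dz":0.01,"wx":0,"wy":0,"wz":0},{"dx":0,"dy":0,"dz":0.01,"wx":0,"wy":0,"wz":0}]'
```

```text
time_s: 36.92
ee_pos: [0.4873, -0.3569, 0.0316]
tcp_rot: [-0.002, -3.141, -0.0]
contact_force: [-1.1, 0.3, -1.1]
finger_gap: 0.0466
grip_force: 46.5
time_s: 37.17
ee_pos: [0.4874, -0.357, 0.0312]
tcp_rot: [0.002, 3.141, -0.0]
contact_force: [-0.4, -0.0, 0.8]
finger_gap: 0.0464
grip_force: 46.3
```

Contact at the expected height. Releasing, then rising and moving clear to look.

```bash

python3 -m creep '[{"dx":0,"dy":0,"dz":0,"wx":0,"wy":0,"wz":0},{"dx":0,"dy":0,"dz":0,"wx":0,"wy":0,"wz":0},{"dx":0,"dy":0,"dz":0,"wx":0,"wy":0,"wz":0},{"dx":0,"dy":0,"dz":0,"wx":0,"wy":0,"wz":0},{"dx":0,"dy":0,"dz":0,"wx":0,"wy":0,"wz":0}]' 60 40
python3 -m creep '[{"dx":0,"dy":0,"dz":-0.2,"wx":0,"wy":0,"wz":0},{"dx":0,"dy":0,"dz":-0.45,"wx":0,"wy":0,"wz":0},{"dx":0,"dy":0,"dz":-0.75,"wx":0,"wy":0,"wz":0}]'
python3 -m creep '[{"dx":0,"dy":0,"dz":-0.4,"wx":0,"wy":0,"wz":0},{"dx":0,"dy":0,"dz":-0.75,"wx":0,"wy":0,"wz":0},{"dx":0,"dy":0,"dz":-0.75,"wx":0,"wy":0,"wz":0}]'
python3 -m creep '[{"dx":0.8,"dy":0.8,"dz":-0.3,"wx":0,"wy":0,"wz":0},{"dx":0.8,"dy":0.8,"dz":-0.3,"wx":0,"wy":0,"wz":0},{"dx":0.8,"dy":0.8,"dz":-0.3,"wx":0,"wy":0,"wz":0}]'
python3 -m creep '[{"dx":0.8,"dy":0.8,"dz":-0.3,"wx":0,"wy":0,"wz":0},{"dx":0.8,"dy":0.8,"dz":-0.3,"wx":0,"wy":0,"wz":0},{"dx":0.8,"dy":0.8,"dz":-0.3,"wx":0,"wy":0,"wz":0},{"dx":0.8,"dy":0.8,"dz":-0.3,"wx":0,"wy":0,"wz":0},{"dx":0.8,"dy":0.8,"dz":-0.3,"wx":0,"wy":0,"wz":0}]'
python3 - <<'E'
from h import *
a=grab_frame("top")[100:300,120:520];cv2.imwrite("pics/p5.png",cv2.resize(a[:,:,::-1],(800,400),interpolation=cv2.INTER_CUBIC))
a=grab_frame("side")[90:350,200:480];cv2.imwrite("pics/p6.png",cv2.resize(a[:,:,::-1],(640,594),interpolation=cv2.INTER_CUBIC))
E
```

```text
time_s: 37.8
ee_pos: [0.4874, -0.3569, 0.0309]
tcp_rot: [0.001, 3.142, -0.0]
contact_force: [-0.5, 1.1, -0.3]
finger_gap: 0.0602
grip_force: 0.0
time_s: 38.17
ee_pos: [0.4874, -0.3569, 0.0925]
tcp_rot: [0.001, 3.141, -0.001]
contact_force: [-0.3, 0.8, 1.1]
finger_gap: 0.0598
grip_force: 0.0
time_s: 38.55
ee_pos: [0.488, -0.3576, 0.1541]
tcp_rot: [0.001, 3.138, -0.006]
contact_force: [-0.1, 0.3, -0.2]
finger_gap: 0.0599
grip_force: 0.0
time_s: 38.92
ee_pos: [0.4225, -0.2917, 0.1754]
tcp_rot: [-0.001, -3.142, -0.0]
contact_force: [-0.1, 0.5, 0.4]
finger_gap: 0.06
grip_force: 0.0
time_s: 39.55
ee_pos: [0.36, -0.2296, 0.1984]
tcp_rot: [-0.002, -3.141, -0.001]
contact_force: [1.4, -0.3, 0.1]
finger_gap: 0.06
grip_force: 0.0
```

View pics/p5.png

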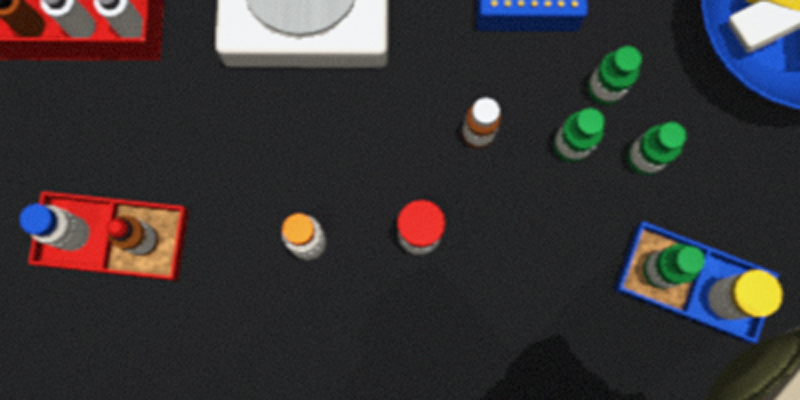

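View pics/p6.png

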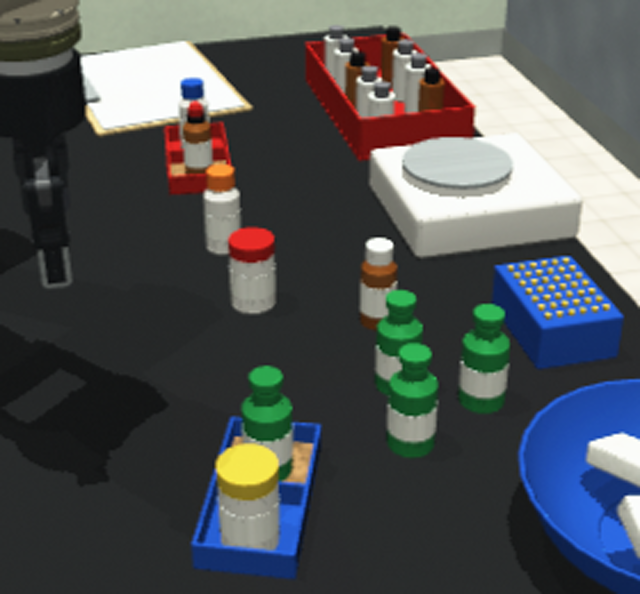

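Both views show all four standing upright in the right compartments: red tray at (105,235) and blue tray at (700,280) in the top crop. The other bottles and jars have not moved, and the gripper is clear.

```bash
python3 -c "
from bench import *
print(sign_off())"
```

```text
the job is handed in; nothing more can be done
None
```

Both kits are made up and handed in at about 40 s of the 112 s allowed: all four bottles stand upright in their assigned compartments, and the three unwanted bottles and jars are where they started.

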